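# Free a sagging gate bolt and hold the tool-cage gate ajar

## Robot

A 7-joint arm with a two-finger parallel gripper is mounted at the origin on the work surface. World frame = base frame: x ahead of the robot, y to its left, z up, the work surface at z = 0. Lengths are in m, angles in degrees, forces in N, time in s.
With the tool pointing down it reaches from about 0.35 to 0.775 m from the base axis. Payload 3.1 kg.
Tool frame: the origin (TCP) lies at the very end of the fingers, on their centre line; the grasp point (between the pads) lies 19 mm behind it; z points along the fingers, y is the line along which they close (so a half turn about z gives the same grasp; the last joint's range is limited). The gripper opens to 85 mm and grips with 20 to 120 N. Pads are 22 mm wide; open, the fingers measure 114 mm over their backs; the gripper's body (76 mm by 85 mm) begins 54 mm behind the grasp point. The pads swing forward as they close: fully open they stand 13 mm farther back than shut.
Start: joints at [70.147, 17.813, 0.802, 86.603, -0.252, 75.585, -1.558], TCP at [0.165, -0.525, 0.231] pointing down, gripper open.
Joint ranges: [-154.91, 154.91], [-16.99, 109.72], [-72.82, 74.43], [7.12, 147.25], [-82.49, 262.49], [11.32, 116.49], [-174.64, 174.64]. Speed limits (degrees/s): [159.86, 159.86, 180, 180, 180, 180, 180].

## Interface

Orientations are given as a 3x3 rotation matrix whose columns are the frame's x, y, z axes.
In Python, from bench import ctrl, get_image, calibration, workorder, masks_of, landmark_of gives the robot as it stands. The module is installed in compiled form; this text tells all that it offers.
- The arm moves only by the tool step_arm, never from a script. Its argument "steps" is a list of rows, each an object of numbers: "tx", "ty", "tz": the shift along the world's x, y, z scaled (see below); "roll": the turn about the world's z scaled (see below); "fingers": the finger opening in mm, from 0 to 85.4. A call has 1 to 8 rows; each row is the pose to reach, as a shift and turn from the pose commanded when the call began; what a row does not reach only later rows make up. The controller multiplies each number of a shift by 30 cm and each number of a turn by 45 degrees. A row lasts 1/8 s, in which the tool goes at most 62.5 mm and 10.7 degrees, less where a joint would pass 70% of its speed; a pose out of reach is approached as far as the arm can. A call with a number of a shift or a turn outside -1 to 1 is refused whole. A call with a gripper value outside its range is refused whole. The fingers move at their own pace and stop on an object; the grip force is fixed at half the most. Time passes only in rows, so rows that repeat a pose let the fingers close. It gives the time, the measured TCP pose, the force, the opening and the grip force at its end, in the units of the state.
- ctrl.observe(): the state, without advancing time (a new reading comes with each control period).
- get_image(name): name is "scene" or "side" or "wrist"; returns the picture (384x512x3 uint8, blue, green, red); there is no depth.
- calibration(name): a dict with "mtx" (3x3 intrinsics, pixels), "rvec" (rotation vector, rad) and "tvec" (3), from world to camera coordinates, as OpenCV has them. Camera axes: x right, y down, z forward; pixel columns grow to the right and rows downward; lengths in m; the calibration is good to about 2 mm. A picture is of the moment at which its call begins: read the wrist's pose just before it. calibration takes no time and is no camera call; for the wrist camera it gives the pose at the moment of the call.
- workorder.close_job(): hands the job in; it is judged then, once.
Trained networks look in the newest picture that a camera, given by its name, has taken for a name from the list of things; names that differ only in an ending like _2 or _b are one class to them, and where a whole thing is asked for, a point or a joint stands for the part that bears it (a point fixed in the world has none). Each returns a list of dicts, best first, with "score" (0 to 1); they miss things now and then, are a little off and sometimes report something else, mostly with a low value. They report only what shows in the picture. A call takes as long as a camera call. They do not tell look-alikes from the thing itself.
- masks_of(name, camera): "mask" (384x512 bool, what is visible of it) and "extent" ([centre column, centre row, width, height] in pixels, round what is visible of it).
- landmark_of(name, camera): "pixel" ([column, row] in pixels: a listed point, or the origin of a listed thing).
The state is a dict: "t": time; "qpos": joint angles; "joint_velocities": joint speeds; "joint_efforts": joint torques, N m; "tcp_pos": TCP position; "eef_rot": TCP orientation; "force": force on the tool from outside, world axes, zero at the start; "torque": the same for the moment, N m; "gripper_width": finger opening in m; "grip_force": force on a finger pad.
Only numpy, scipy, OpenCV 4.12 (cv2) and the standard library are available. Lean on these libraries where they do the work, as an engineer would, in place of code of your own. Each camera call takes 0.05 s, during which the arm holds its last target. There are 200 camera calls.

## Task

Push the metal sleeve fully down onto the bare spigot in front of the tool cage, so that it stops the gate from swinging wide, and let go of it. Then take the gate bolt by its knob, lift the sagging bolt over the bent lip of its keeper while drawing it back, and pull the gate open to the sleeve (touching it lightly or just short of it); the program finishes while still holding the knob, with the sprung gate kept ajar. Leave the other loose things on the bench where they are.

Things in the scene. Friction and masses are not known exactly. Their poses are not given: they have to be found in the camera images.
- cage: Fixed low wooden tool cage, 380 mm wide (its y), 190 mm deep behind the gate. Origin on the table under the gate line, midway between its posts (165 mm high). Its -x is the front, towards which the gate opens; z up. Latch post with keeper at its -y end, hinge post at +y. Apart from the bolt's knob nothing of it is higher than 230 mm. Place and yaw vary.
- spigot_base (a point): Foot of the fixed upright steel spigot, on its axis, at the plywood surface (12 mm above the table) on which the seated sleeve stands; axes parallel to the cage's. The spigot is 16 mm in diameter and rises 50 mm above this point; its top 6 mm taper to 10 mm in diameter. It stands 118 mm in front of the gate's mid-plane.
- sleeve_mid (a point): Centre (half-way up) of the loose sleeve: a plain aluminium tube 100 mm long, 28 mm outside and 19 mm inside diameter, open at both ends, z along its axis, about 0.12 kg. Starts upright on the bench, left or right of the cage's front; a solid wooden dowel of the same outside size stands on the other side.
- sleeve_foot (a point): Centre of the sleeve's lower end, 50 mm below its centre along its axis; z along its axis.
- gate (a joint): Hinge angle of the gate in rad: 0 shut, growing as its free end swings towards the cage's front (clockwise seen from above). A spring (0.16 N m at 0, 0.8 N m more per rad) pulls it shut. With the sleeve seated, the gate meets it at about 0.50 rad. The bolt's head in the keeper keeps the gate shut (0.01 rad of play).
- gate_hinge (a point): Point on the gate's upright hinge axis, 170 mm above the table, at the height of the gate's top edge. The gate is a slatted wooden frame 22 mm thick, reaching from 4 to 270 mm from this axis and from 75 to 170 mm above the table; shut, it runs from here along the cage's -y.
- bolt_knob (a point): Centre of the bolt's knob: an upright steel cylinder, 26 mm in diameter, 36 mm high, on a 12 mm stem, 72 mm above the axis of the bolt, a 14 mm rod along the top of the gate in two slotted staples (tops 39 mm below the knob's centre). Clear on all sides at its own height. Starts 200 mm from the hinge axis, comes nearer as the bolt is drawn, and moves with the gate.
- bolt (a joint): How far the bolt is drawn, in m: 0 shut to 0.050, towards the hinge along the gate (the cage's +y when the gate is shut). Friction about 1.5 N. Its head, a block 34 mm high and 14 mm long, lies in the keeper behind the lip; once drawn more than 0.026 it is clear of the keeper and the gate is free.
- bolt_lift (a joint): How far the bolt is lifted in its worn staples, in m: 0 sagged by its own weight (about 0.3 kg) to 0.020. With less than about 0.009 of lift its head catches on the keeper's lip after 0.003 of draw; lifted 0.010 or more it passes over. After 0.026 of draw it may sink again.
- keeper_lip (a point): Middle of the top edge of the keeper's bent-up lip on the latch post: a steel lip 6 mm thick, between two cheeks, in the bolt's path; 186.5 mm above the table.
- dowel: Bystander: solid wooden dowel standing upright, 28 mm in diameter, 100 mm high; origin at the centre of its foot.
- tin: Bystander: tin with a paper label, 80 mm in diameter, 100 mm high; origin at the centre of its foot.
- mallet: Bystander: wooden mallet lying, head 75 x 130 x 85 mm, handle 190 mm towards its -x; origin under the head.
- chisel: Bystander: lying chisel with a yellow handle, 230 mm long along its x, 30 mm high; origin under its middle.
- offcut: Bystander: wooden offcut, 50 x 80 x 25 mm; origin at the centre of its underside.
- jar: Bystander: closed glass jar, 52 mm in diameter, 60 mm high; origin at the centre of its foot.
There are look-alikes about, which are no part of the job. Of the things shaped like the part that bears sleeve_mid, the aluminium one is meant.

How it is judged (in metres and radians):
On the way, in this order (a step that is already met when the one before it is completed fails the run):
1. the sleeve is fully down on the spigot and let go (horizontal distance between sleeve_foot and spigot_base below 0.005 m and z of sleeve_foot in the frame of spigot_base below 0.005 m and angle between sleeve_foot's own z axis and vertical below 0.12 rad and contact force between the fingers and sleeve below 0.1 N), for 0.2 s.
2. the bolt is drawn clear of the keeper while the robot holds it (value of joint bolt above 0.027 m and contact force between the fingers and bolt above 1 N), for 0.1 s.
At the end, for the whole second after the job is handed in: Ends holding: fingers press on the bolt (over 1 N), bolt drawn over 26 mm, gate still at 0.40 to 0.56 rad (at the sleeve or up to about 20 mm short of it), sleeve untouched and down on the spigot (foot within 5 mm of its seat in height and sideways, tilt under 0.12 rad) (all of step 1 and value of joint bolt above 0.026 m and value of joint gate between 0.4 and 0.56 rad and velocity of joint gate between -0.05 and 0.05 rad/s and contact force between the fingers and bolt above 1 N); the arm keeps its last pose, push and grip.
It fails at once if a bystander (dowel, tin, mallet, chisel, offcut, jar) is moved more than 40 mm (distance of any of dowel, tin, mallet, chisel, offcut, jar from where it was at the start of the episode above 0.04 m).
It fails at once if the gate is jammed hard against the sleeve (over 60 N) (contact force between gate and sleeve above 60 N).
It also fails if it takes over 59 s, if anything falls off the work surface, if the arm or the gripper's body presses on something with over 40 N, if the wrist force passes 120 N, or if a joint passes its speed limit or range.

## Working session

There is one attempt and no reset: what is moved stays moved. The work goes in short steps, Python scripts to look and compute and a tool call to move; the robot and the scene stay as the last step left them, time stands still between calls to the robot, and variables do not carry over. Pictures are saved under pics/ and viewed, at most 10 in all, crops included, and the job is handed in when it is done.

Besides the shell and the picture viewer there is one more tool, called after "Call:" as name(argument=value, ...) on one line, values as JSON. step_arm: Moves the arm, as the interface text tells. Its arguments: {"type":"object","properties":{"steps":{"type":"array","items":{"type":"object","properties":{"tx":{"type":"number"},"ty":{"type":"number"},"tz":{"type":"number"},"roll":{"type":"number"},"fingers":{"type":"number"}}}}},"required":["steps"]}

```bash
mkdir -p pics; cat > h.py <<'E'
import numpy as np, cv2
from scipy.optimize import least_squares
from bench import ctrl, get_image, calibration, workorder, masks_of, landmark_of
def P(c):
    k=calibration(c); return np.array(k["mtx"]),np.array(k["rvec"],float).reshape(3),np.array(k["tvec"],float).reshape(3)
def ray(c,px):
    K,r,t=P(c); R=cv2.Rodrigues(r)[0]
    d=R.T@np.linalg.inv(K)@np.array([px[0],px[1],1.]); return -R.T@t,d
def at_z(c,px,z):
    o,d=ray(c,px); return o+d*(z-o[2])/d[2]
def proj(c,X):
    K,r,t=P(c); return cv2.projectPoints(np.array(X,float).reshape(-1,1,3),r,t,K,None)[0].reshape(-1,2)
def tri(l):
    A=np.zeros((3,3));b=np.zeros(3)
    for c,p in l:
        o,d=ray(c,p);d=d/np.linalg.norm(d);M=np.eye(3)-np.outer(d,d);A+=M;b+=M@o
    return np.linalg.solve(A,b)
E
python3 - <<'E'
from h import *
np.set_printoptions(precision=3,suppress=True)
H={'cage':0,'spigot_base':.012,'sleeve_mid':.05,'sleeve_foot':0,'gate_hinge':.17,'bolt_knob':None,'keeper_lip':.1865,'dowel':0,'tin':0,'mallet':0,'chisel':0,'offcut':0,'jar':0}
ims=[get_image(c) for c in('scene','side')]
for c,i in zip(('scene','side'),ims): cv2.imwrite(f'pics/{c}0.png',i)
for n,z in H.items():
    for c in('scene','side'):
        for d in landmark_of(n,c)[:3]:
            print(n,c,round(d['score'],2),np.array(d['pixel']),at_z(c,d['pixel'],.257 if z is None else z))
print(ctrl.observe()['t'])
for c in('scene','side'): print(c,ray(c,(256,192)))
E
```

```text
cage scene 0.92 [307.8 250.4] [0.648 0.08  0.   ]
cage side 0.86 [209.4 223.8] [0.656 0.077 0.   ]
spigot_base scene 0.69 [144.  258.7] [ 0.44  -0.34   0.012]
spigot_base side 0.63 [241. 241.] [0.517 0.064 0.012]
sleeve_mid scene 0.86 [142.9 260.3] [ 0.489 -0.356  0.05 ]
sleeve_mid scene 0.8 [136.9 250.3] [ 0.441 -0.355  0.05 ]
sleeve_mid scene 0.61 [162.2 243.6] [ 0.451 -0.285  0.05 ]
sleeve_mid side 0.77 [339.3 182.2] [ 0.43  -0.355  0.05 ]
sleeve_mid side 0.74 [325.1 190.8] [ 0.44  -0.283  0.05 ]
sleeve_mid side 0.45 [325.7 173.9] [ 0.493 -0.357  0.05 ]
sleeve_foot scene 0.81 [167.9 256.6] [ 0.454 -0.275  0.   ]
sleeve_foot scene 0.71 [146.6 276. ] [ 0.497 -0.356 -0.   ]
sleeve_foot scene 0.58 [135.5 262.2] [ 0.427 -0.361  0.   ]
sleeve_foot side 0.64 [321.7 199.7] [ 0.448 -0.283  0.   ]
sleeve_foot side 0.52 [337.4 191.5] [ 0.432 -0.358  0.   ]
sleeve_foot side 0.43 [321.9 183.4] [ 0.5   -0.353  0.   ]
gate_hinge scene 0.94 [349.2 184.7] [0.636 0.228 0.17 ]
gate_hinge side 0.96 [173.6 214.8] [0.64  0.223 0.17 ]
bolt_knob scene 0.88 [296.3 176.7] [0.633 0.034 0.257]
bolt_knob side
[... 546 characters left out ...]
0.606 -0.464  0.   ]
chisel scene 0.83 [ 87.9 255.2] [ 0.325 -0.466  0.   ]
chisel scene 0.17 [148.3 276.2] [ 0.5   -0.352  0.   ]
chisel side 0.85 [381. 191.] [ 0.317 -0.472  0.   ]
chisel side 0.72 [322.1 182.2] [ 0.504 -0.359  0.   ]
offcut scene 0.72 [188.2 229.8] [ 0.37  -0.171  0.   ]
offcut scene 0.54 [261.1 201.7] [0.36  0.105 0.   ]
offcut side 0.64 [220.8 157.3] [ 0.884 -0.196  0.   ]
offcut side 0.61 [270.5 274.2] [0.365 0.089 0.   ]
jar scene 0.88 [186.8 230.6] [ 0.372 -0.177  0.   ]
jar side 0.68 [321.  232.2] [ 0.356 -0.157  0.   ]
1.4
scene (array([ 1.44 , -0.608,  0.865]), array([-0.71 ,  0.455, -0.538]))
side (array([-0.171,  0.75 ,  1.176]), array([ 0.484, -0.531, -0.696]))
```

```bash
sleep 1; ls pics
```

```text
scene0.png
side0.png
```

```bash
python3 - <<'E'
import cv2
a=cv2.imread('pics/scene0.png');b=cv2.imread('pics/side0.png')
cv2.imwrite('pics/a.png',cv2.resize(a[130:350,70:430],None,fx=2.2,fy=2.2,interpolation=cv2.INTER_CUBIC))
cv2.imwrite('pics/b.png',cv2.resize(b[110:320,100:420],None,fx=2.4,fy=2.4,interpolation=cv2.INTER_CUBIC))
E
```

```text
(no output)
```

View pics/a.png

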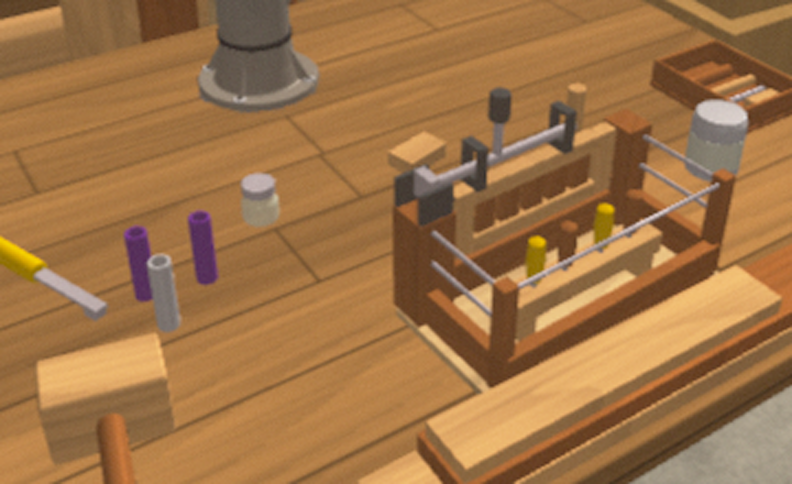

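View pics/b.png

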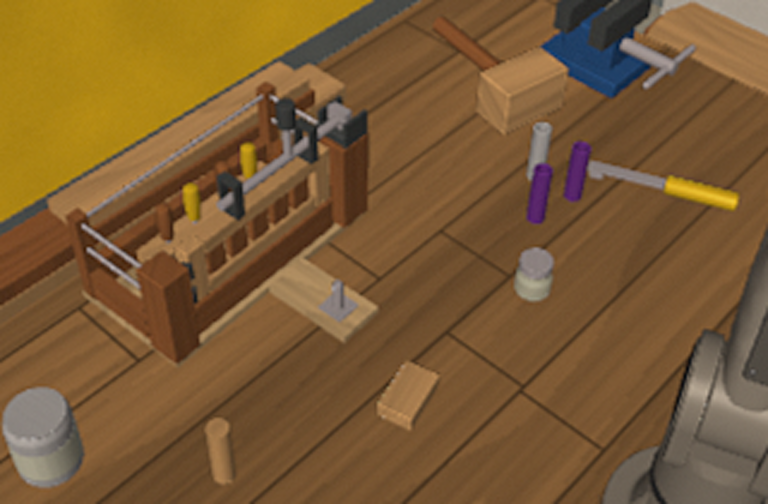

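The scene picture shows the aluminium tube at about (144,262), with two purple look-alikes at (133,250) and (162,243). In the side picture the tube is at (325,173) and the spigot on its plywood is at (241,235). The dowel is on the other side, at (191,298).

```bash
python3 - <<'E'
from h import *
np.set_printoptions(precision=3,suppress=True)
o=ctrl.observe();print(o['tcp_pos'],o['eef_rot'],o['gripper_width'],o['t'])
s=cv2.imread('pics/side0.png')
for v in (232,234,236,237,238,241): print(v,at_z('side',(241,v),.012))
print('top', at_z('side',(241,226.5),.062))
print('pred .532,.054', proj('side',[[.532,.054,.012],[.532,.054,.062]]))
for c in('scene','side'):
    for m in masks_of('sleeve_mid',c)[:3]:
        e=m['extent'];print(c,m['score'],e,at_z(c,e[:2],.05))
    for n in('bolt_knob','bolt'):
        for m in masks_of(n,c)[:2]: print(n,c,m['score'],m['extent'])
print(tri([('scene',(296.3,176.7)),('side',(222,154.2))]))
print(proj('side',[[.652,.027,.257],[.652,.027,.275]]),proj('scene',[[.652,.027,.257],[.652,.027,.275]]))
E
```

```text
[ 0.165 -0.525  0.231] [[ 0.954  0.3    0.   ]
 [ 0.3   -0.954 -0.   ]
 [ 0.     0.    -1.   ]] 0.08539690318732523 1.4
232 [0.545 0.036 0.012]
234 [0.539 0.042 0.012]
236 [0.532 0.048 0.012]
237 [0.529 0.052 0.012]
238 [0.526 0.055 0.012]
241 [0.517 0.064 0.012]
top [0.53  0.05  0.062]
pred .532,.054 [[239.917 237.003]
 [239.724 226.923]]
scene 0.89 [143.1, 261.8, 13.7, 41.5] [ 0.495 -0.358  0.05 ]
scene 0.63 [132.8, 250.5, 10.7, 34.4] [ 0.435 -0.365  0.05 ]
scene 0.59 [161.3, 241.0, 10.7, 29.6] [ 0.439 -0.283  0.05 ]
bolt_knob scene 0.61 [293.8, 193.1, 70.9, 51.2]
bolt scene 0.95 [291.0, 192.1, 69.2, 44.4]
side 0.69 [323.7, 189.8, 12.0, 23.9] [ 0.447 -0.284  0.05 ]
side 0.68 [192.4, 205.1, 130.0, 116.1] [0.725 0.087 0.05 ]
side 0.63 [326.9, 172.8, 4.1, 22.8] [ 0.493 -0.365  0.05 ]
bolt_knob side 0.93 [218.1, 175.2, 53.9, 46.5]
bolt side 0.87 [217.5, 174.7, 56.8, 43.3]
bolt side 0.48 [374.4, 187.4, 63.3, 14.9]
[0.65  0.014 0.273]
[[217.249 159.945]
 [216.973 155.425]] [[298.504 180.737]
 [298.858 174.681]]
```

```bash
python3 - <<'E'
import cv2
b=cv2.imread('pics/side0.png')
cv2.imwrite('pics/c.png',cv2.resize(b[140:260,180:280],None,fx=5,fy=5,interpolation=cv2.INTER_CUBIC))
E
```

```text
(no output)
```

View pics/c.png

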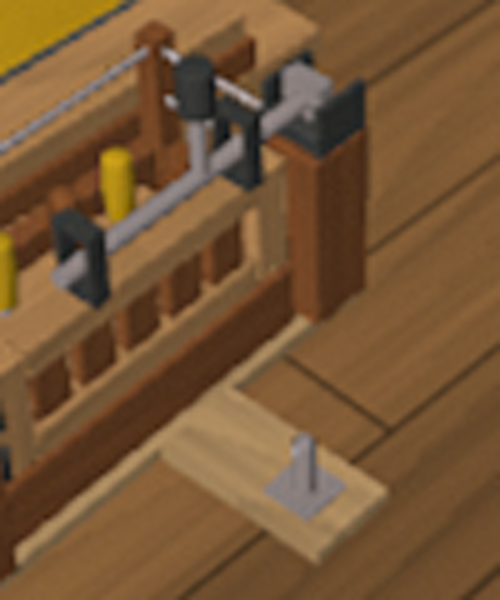

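The spigot foot is at side pixel (240.6,237.4), which gives about (0.530,0.052), in agreement with the geometry. The knob is at (218.8,157.4). Next I move above the sleeve.

Call:
step_arm(steps=[{"tx": 0.2,"ty": 0.11,"tz": 0.03,"roll": -0.2,"fingers": 85},{"tx": 0.4,"ty": 0.22,"tz": 0.03,"roll": -0.388,"fingers": 85},{"tx": 0.6,"ty": 0.34,"tz": 0.03,"roll": -0.388,"fingers": 85},{"tx": 0.8,"ty": 0.45,"tz": 0.03,"roll": -0.388,"fingers": 85},{"tx": 1.0,"ty": 0.56,"tz": 0.03,"roll": -0.388,"fingers": 85},{"tx": 1.0,"ty": 0.56,"tz": 0.03,"roll": -0.388,"fingers": 85},{"tx": 1.0,"ty": 0.56,"tz": 0.03,"roll": -0.388,"fingers": 85},{"tx": 1.0,"ty": 0.56,"tz": 0.03,"roll": -0.388,"fingers": 85}])

```text
t: 2.7
tcp_pos: [0.4639, -0.3578, 0.2402]
eef_rot: [[1.0, -0.001, -0.001], [-0.001, -1.0, -0.001], [-0.001, 0.001, -1.0]]
force: [-0.6, -0.0, -0.5]
gripper_width: 0.0849
grip_force: 0.0
```

```bash
python3 - <<'E'
from h import *
np.set_printoptions(precision=4,suppress=True)
o=ctrl.observe();print(o['tcp_pos'],o['eef_rot'][0],o['force'],o['t'])
cv2.imwrite('pics/w1.png',get_image('wrist'))
for n,z in (('sleeve_mid',.05),('sleeve_foot',0)):
  for d in landmark_of(n,'wrist')[:4]: print(n,d['score'],d['pixel'],at_z('wrist',d['pixel'],z))
for m in masks_of('sleeve_mid','wrist')[:4]: print(m['score'],m['extent'])
print(proj('wrist',[[.493,-.357,.1],[.493,-.357,0],[.493,-.357,.05]]),ray('wrist',(256,192)))
E
```

```text
[ 0.4639 -0.3578  0.2402] [ 1.     -0.0015 -0.0015] [-0.6038 -0.036  -0.4797] 2.7
sleeve_mid 0.87 [199.2, 184.1] [ 0.4412 -0.2834  0.05  ]
sleeve_mid 0.74 [265.0, 193.8] [ 0.4287 -0.3613  0.05  ]
sleeve_mid 0.71 [259.3, 133.0] [ 0.5009 -0.355   0.05  ]
sleeve_foot 0.73 [265.3, 178.1] [ 0.4339 -0.3621  0.    ]
sleeve_foot 0.61 [261.5, 132.1] [ 0.4955 -0.3572  0.    ]
0.8 [268.0, 195.5, 27.7, 50.0]
[[261.4148 148.6017]
 [261.5745 134.2965]
 [261.5061 140.4289]] (array([ 0.5456, -0.3578,  0.383 ]), array([-0.3243,  0.0216, -0.946 ]))
```

View pics/w1.png

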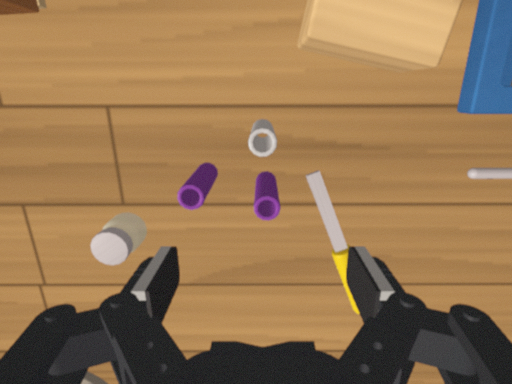

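The wrist picture shows the aluminium ring's top centred at about (262.5,142.5), so the tube stands at about x=0.4985, y=-0.358. The purple ones are at (267,208) and (191,197), clear of the fingers.

Call:
step_arm(steps=[{"tx": 0.115,"ty": 0.0,"tz": -0.1,"fingers": 60},{"tx": 0.115,"ty": 0.0,"tz": -0.25,"fingers": 60},{"tx": 0.115,"ty": 0.0,"tz": -0.42,"fingers": 60},{"tx": 0.115,"ty": 0.0,"tz": -0.57,"fingers": 60},{"tx": 0.115,"ty": 0.0,"tz": -0.61,"fingers": 60},{"tx": 0.115,"ty": 0.0,"tz": -0.61,"fingers": 60},{"tx": 0.115,"ty": 0.0,"tz": -0.61,"fingers": 10},{"tx": 0.115,"ty": 0.0,"tz": -0.61,"fingers": 10}])

```text
validation failed for argument at $.st...
```

Call:
step_arm(steps=[{"tx": 0.0,"fingers": 10},{"tx": 0.0,"fingers": 10},{"tx": 0.0,"fingers": 10},{"tx": 0.0,"tz": 0.1,"fingers": 10},{"tz": 0.3,"fingers": 10},{"tz": 0.45,"fingers": 10},{"tz": 0.5,"fingers": 10}])

```text
validation failed for argument at $.st...
```

```bash
python3 - <<'E'
from h import *
np.set_printoptions(precision=4,suppress=True)
o=ctrl.observe();print(o['tcp_pos'],o['eef_rot'][0],o['force'],o['t'],o['gripper_width'],o['grip_force'])
cv2.imwrite('pics/w2.png',get_image('wrist'))
for m in masks_of('sleeve_mid','wrist')[:3]: print(m['score'],m['extent'])
# predicted sleeve outline if centred on tool axis, foot at tcp-0.057
p=o['tcp_pos'];print(proj('wrist',[[p[0],p[1],p[2]-.057],[p[0],p[1],p[2]+.043],[p[0]+.014,p[1],p[2]-.057]]))
E
```

```text
[ 0.4636 -0.3581  0.2405] [ 1.     -0.003  -0.0006] [ 0.1766  0.7886 -0.4377] 2.9 0.08539391303528072 0.0
0.9 [266.1, 195.6, 29.0, 47.5]
0.9 [199.1, 186.2, 43.7, 45.8]
0.75 [260.0, 134.9, 33.0, 36.7]
[[263.6502 210.262 ]
 [264.8277 303.7645]
 [263.6436 192.1622]]
```

View pics/w2.png

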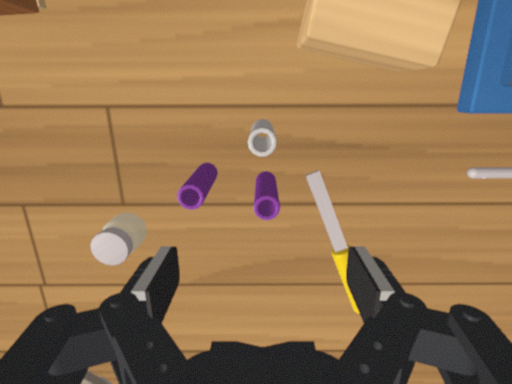

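Both calls were refused, probably because every row needs all five fields. The arm hasn't moved and the view is unchanged, so I'm sending the first move again with all fields filled in.

Call:
step_arm(steps=[{"tx": 0.115,"ty": 0.0,"tz": -0.1,"roll": 0.0,"fingers": 60},{"tx": 0.115,"ty": 0.0,"tz": -0.25,"roll": 0.0,"fingers": 60},{"tx": 0.115,"ty": 0.0,"tz": -0.42,"roll": 0.0,"fingers": 60},{"tx": 0.115,"ty": 0.0,"tz": -0.57,"roll": 0.0,"fingers": 60},{"tx": 0.115,"ty": 0.0,"tz": -0.61,"roll": 0.0,"fingers": 60},{"tx": 0.115,"ty": 0.0,"tz": -0.61,"roll": 0.0,"fingers": 60},{"tx": 0.115,"ty": 0.0,"tz": -0.61,"roll": 0.0,"fingers": 10},{"tx": 0.115,"ty": 0.0,"tz": -0.61,"roll": 0.0,"fingers": 10}])

```text
t: 4.0
tcp_pos: [0.5012, -0.3578, 0.06]
eef_rot: [[1.0, -0.0, 0.004], [-0.0, -1.0, -0.003], [0.004, 0.003, -1.0]]
force: [0.2, -0.4, 2.4]
gripper_width: 0.0267
grip_force: 59.0
```

Call:
step_arm(steps=[{"tx": 0.0,"ty": 0.0,"tz": 0.0,"roll": 0.0,"fingers": 10},{"tx": 0.0,"ty": 0.0,"tz": 0.0,"roll": 0.0,"fingers": 10},{"tx": 0.0,"ty": 0.0,"tz": 0.1,"roll": 0.0,"fingers": 10},{"tx": 0.0,"ty": 0.0,"tz": 0.28,"roll": 0.0,"fingers": 10},{"tx": 0.0,"ty": 0.0,"tz": 0.4,"roll": 0.0,"fingers": 10},{"tx": 0.0,"ty": 0.0,"tz": 0.4,"roll": 0.0,"fingers": 10}])

```text
t: 4.75
tcp_pos: [0.5018, -0.358, 0.1814]
eef_rot: [[1.0, 0.0, 0.007], [0.0, -1.0, -0.005], [0.007, 0.005, -1.0]]
force: [0.3, -0.8, -1.3]
gripper_width: 0.0269
grip_force: 59.2
```

```bash
python3 - <<'E'
from h import *
np.set_printoptions(precision=4,suppress=True)
o=ctrl.observe();print(o['tcp_pos'],o['eef_rot'][0],o['force'],o['t'],o['gripper_width'],o['grip_force'])
cv2.imwrite('pics/w3.png',get_image('wrist'))
for m in masks_of('sleeve_mid','wrist')[:3]: print(m['score'],m['extent'])
p=o['tcp_pos'];c=[p[0],p[1]]
print(proj('wrist',[[p[0],p[1],p[2]-.06],[p[0],p[1],p[2]+.04],[p[0]+.014,p[1],p[2]-.06]]))
E
```

```text
[ 0.5018 -0.358   0.1814] [1.     0.0002 0.0071] [ 0.3168 -0.8398 -1.2577] 4.75 0.026894570508590714 59.21991862356663
0.91 [186.4, 239.3, 57.8, 69.3]
0.82 [259.5, 259.0, 68.3, 132.4]
[[265.3101 206.9478]
 [267.5952 300.1586]
 [265.382  188.5431]]
```

View pics/w3.png

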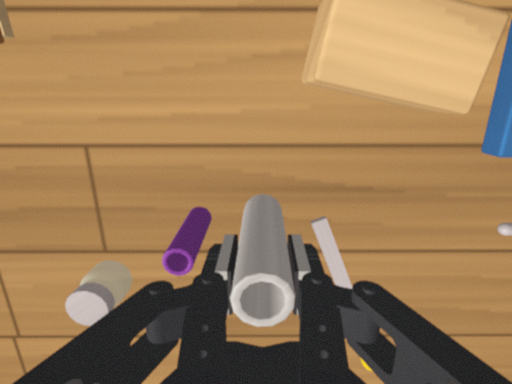

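The sleeve is held straight, with its top ring centred at (263.5,301) and its foot's far edge at row 195. I now carry it towards the spigot, turning 90° so that the camera housing stays clear of the cage.

Call:
step_arm(steps=[{"tx": 0.0,"ty": 0.05,"tz": 0.0,"roll": 0.12,"fingers": 10},{"tx": 0.0,"ty": 0.18,"tz": 0.0,"roll": 0.3,"fingers": 10},{"tx": 0.0,"ty": 0.34,"tz": 0.0,"roll": 0.5,"fingers": 10},{"tx": 0.0,"ty": 0.5,"tz": 0.0,"roll": 0.7,"fingers": 10},{"tx": 0.0,"ty": 0.66,"tz": 0.0,"roll": 0.9,"fingers": 10},{"tx": 0.0,"ty": 0.82,"tz": 0.0,"roll": 1.0,"fingers": 10},{"tx": 0.0,"ty": 0.95,"tz": 0.0,"roll": 1.0,"fingers": 10}])

```text
t: 5.72
tcp_pos: [0.4976, -0.0691, 0.175]
eef_rot: [[0.705, 0.709, -0.005], [0.709, -0.705, 0.001], [-0.002, -0.004, -1.0]]
force: [0.8, -0.6, -1.5]
gripper_width: 0.0268
grip_force: 59.3
```

Call:
step_arm(steps=[{"tx": 0.03,"ty": 0.12,"tz": 0.0,"roll": 0.2,"fingers": 10},{"tx": 0.06,"ty": 0.25,"tz": 0.0,"roll": 0.4,"fingers": 10},{"tx": 0.095,"ty": 0.35,"tz": 0.0,"roll": 0.6,"fingers": 10},{"tx": 0.095,"ty": 0.417,"tz": 0.0,"roll": 0.8,"fingers": 10},{"tx": 0.095,"ty": 0.417,"tz": 0.0,"roll": 1.0,"fingers": 10},{"tx": 0.095,"ty": 0.417,"tz": 0.0,"roll": 1.0,"fingers": 10},{"tx": 0.095,"ty": 0.417,"tz": 0.0,"roll": 1.0,"fingers": 10}])

```text
t: 6.6
tcp_pos: [0.5273, 0.0527, 0.1761]
eef_rot: [[0.003, 1.0, -0.003], [1.0, -0.003, -0.0], [-0.0, -0.003, -1.0]]
force: [0.4, 0.1, -1.6]
gripper_width: 0.027
grip_force: 59.3
```

```bash
python3 - <<'E'
from h import *
np.set_printoptions(precision=4,suppress=True)
o=ctrl.observe();print(o['tcp_pos'],o['eef_rot'],o['force'],o['t'],o['qpos'])
ims={c:get_image(c) for c in('wrist','side','scene')}
for c in ims:
  for n in('sleeve_foot','spigot_base'):
    for d in landmark_of(n,c)[:3]: print(c,n,round(d['score'],2),d['pixel'],at_z(c,d['pixel'],.012 if n[1]=='p' else o['tcp_pos'][2]-.06))
for d in landmark_of('bolt_knob','wrist')+landmark_of('keeper_lip','wrist')+landmark_of('gate_hinge','wrist'): print(d['score'],d['pixel'])
w=ims['wrist'];cv2.imwrite('pics/w4full.png',w);cv2.imwrite('pics/s4full.png',ims['side'])
s=cv2.resize(ims['side'][130:270,170:310],(480,480),interpolation=cv2.INTER_CUBIC)
pad=cv2.resize(w,(320,240));b=np.zeros((480,800,3),np.uint8);b[:,:480]=s;b[:240,480:]=pad
cc=cv2.resize(ims['scene'][150:270,230:390],(320,240),interpolation=cv2.INTER_CUBIC);b[240:,480:]=cc
cv2.imwrite('pics/m4.png',b)
print(proj('wrist',[[.53,.052,.062],[.53,.052,.012]]))
E
```

```text
[0.5273 0.0527 0.1761] [[ 0.0029  1.     -0.0026]
 [ 1.     -0.0029 -0.0004]
 [-0.0004 -0.0025 -1.    ]] [ 0.4335  0.0523 -1.6231] 6.6 [ 17.726   20.9763 -33.1205  93.7074  12.0747  69.0725 -18.1889]
wrist sleeve_foot 0.57 [261.3, 210.4] [0.5276 0.0507 0.1161]
wrist spigot_base 0.62 [264.8, 171.6] [0.5311 0.0529 0.012 ]
side sleeve_foot 0.75 [239.1, 216.3] [0.5304 0.0574 0.1161]
side sleeve_foot 0.56 [340.1, 192.0] [ 0.3649 -0.2526  0.1161]
side sleeve_foot 0.54 [322.8, 200.1] [ 0.3835 -0.1822  0.1161]
side spigot_base 0.85 [241.1, 237.8] [0.5268 0.0538 0.012 ]
scene sleeve_foot 0.89 [164.3, 257.7] [ 0.5853 -0.3286  0.1161]
scene sleeve_foot 0.65 [277.0, 202.2] [0.5326 0.0473 0.1161]
scene sleeve_foot 0.54 [137.8, 263.2] [ 0.5696 -0.391   0.1161]
scene spigot_base 0.5 [259.8, 204.7] [0.3881 0.0818 0.012 ]
scene spigot_base 0.3 [83.3, 254.5] [ 0.33   -0.4782  0.012 ]
[[263.9169 186.9109]
 [263.6731 172.6785]]
```

View pics/m4.png

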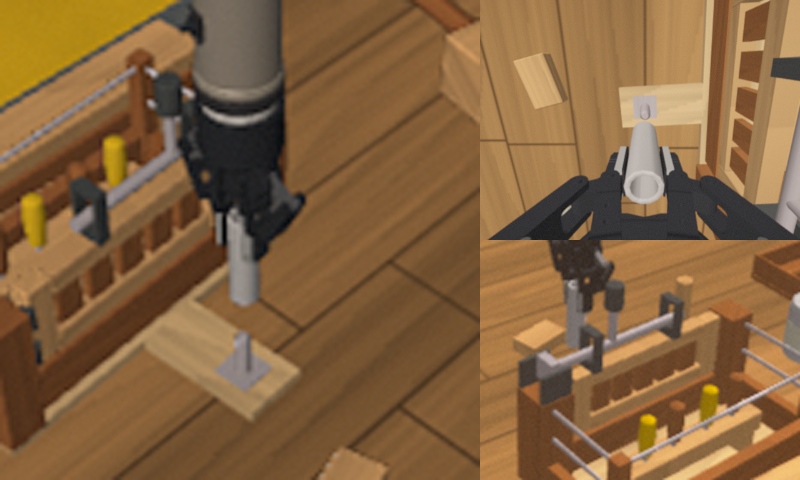

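The sleeve hangs just above the spigot. In the side view its foot is at about (241,216) and the plate centre at (241,237). In the wrist view the spigot is at (264,172). I go lower for a fine check.

Call:
step_arm(steps=[{"tx": 0.005,"ty": 0.0,"tz": -0.05,"roll": 0.0,"fingers": 10},{"tx": 0.005,"ty": 0.0,"tz": -0.1,"roll": 0.0,"fingers": 10},{"tx": 0.005,"ty": 0.0,"tz": -0.145,"roll": 0.0,"fingers": 10},{"tx": 0.005,"ty": 0.0,"tz": -0.145,"roll": 0.0,"fingers": 10}])

```text
t: 7.7
tcp_pos: [0.5281, 0.0532, 0.1319]
eef_rot: [[-0.0, 1.0, -0.004], [1.0, 0.0, -0.0], [-0.0, -0.004, -1.0]]
force: [-0.0, 0.2, -2.1]
gripper_width: 0.0267
grip_force: 59.3
```

```bash
python3 - <<'E'
from h import *
np.set_printoptions(precision=4,suppress=True)
o=ctrl.observe();print(o['tcp_pos'],o['eef_rot'][:,2],o['force'],o['t'])
ims={c:get_image(c) for c in('wrist','side')}
for c in ims:
  for n in('sleeve_foot','spigot_base'):
    for d in landmark_of(n,c)[:2]: print(c,n,round(d['score'],2),d['pixel'],at_z(c,d['pixel'],.012 if n[1]=='p' else o['tcp_pos'][2]-.06))
s=cv2.resize(ims['side'][200:250,217:267],(400,400),interpolation=cv2.INTER_CUBIC)
w=cv2.resize(ims['wrist'][130:330,214:314],(300,600),interpolation=cv2.INTER_CUBIC)
b=np.zeros((600,700,3),np.uint8);b[:400,:400]=s;b[:,400:]=w
cv2.imwrite('pics/m5.png',b)
p=o['tcp_pos']
print('side/wrist spigot .529,.052 and sleeve axis')
for c in ims: print(c,proj(c,[[.529,.052,.012],[.529,.052,.062],[p[0],p[1],p[2]-.06],[p[0],p[1],p[2]+.04]]))
E
```

```text
[0.5281 0.0532 0.1319] [-0.004  -0.0003 -1.    ] [-0.0434  0.1796 -2.0709] 7.7
wrist sleeve_foot 0.69 [259.9, 211.1] [0.5286 0.0503 0.0719]
wrist spigot_base 0.6 [264.4, 184.7] [0.5326 0.0521 0.012 ]
side sleeve_foot 0.66 [240.0, 222.6] [0.5382 0.0463 0.0719]
side sleeve_foot 0.6 [338.0, 191.5] [ 0.394  -0.2914  0.0719]
side spigot_base 0.97 [237.3, 238.9] [0.5325 0.0657 0.012 ]
side/wrist spigot .529,.052 and sleeve axis
wrist [[260.5341 184.7471]
 [260.2559 203.968 ]
 [259.002  207.2888]
 [256.8289 294.6619]]
side [[240.9915 237.1465]
 [240.8236 227.067 ]
 [240.7336 225.3634]
 [240.3664 203.5012]]
```

View pics/m5.png

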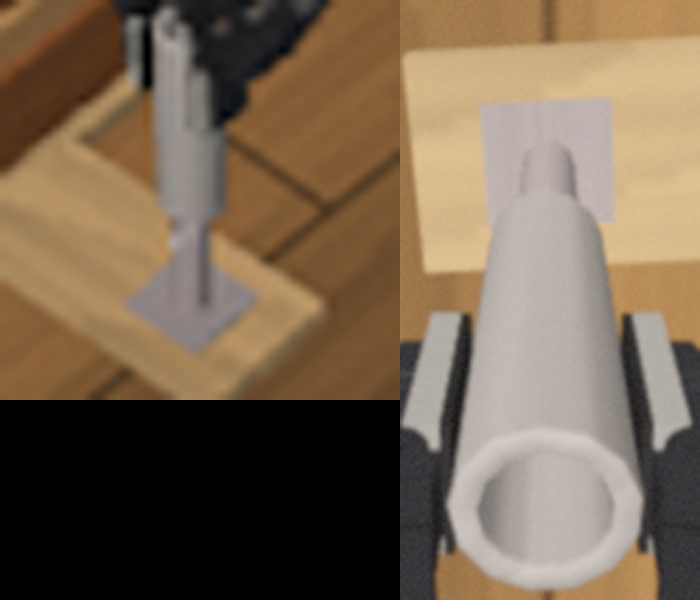

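In the wrist view the spigot column (263) matches the sleeve foot (263), so x is aligned. The sleeve sits 2–3 mm towards −y in the pads, so I shift +2 mm in y and go down gently.

Call:
step_arm(steps=[{"tx": 0.001,"ty": 0.007,"tz": 0.0,"roll": 0.0,"fingers": 10},{"tx": 0.001,"ty": 0.007,"tz": -0.015,"roll": 0.0,"fingers": 10},{"tx": 0.001,"ty": 0.007,"tz": -0.03,"roll": 0.0,"fingers": 10},{"tx": 0.001,"ty": 0.007,"tz": -0.045,"roll": 0.0,"fingers": 10},{"tx": 0.001,"ty": 0.007,"tz": -0.06,"roll": 0.0,"fingers": 10},{"tx": 0.001,"ty": 0.007,"tz": -0.06,"roll": 0.0,"fingers": 10}])

```text
t: 8.75
tcp_pos: [0.5295, 0.0554, 0.1152]
eef_rot: [[-0.0, 1.0, -0.001], [1.0, 0.0, -0.0], [-0.0, -0.001, -1.0]]
force: [0.2, -0.1, -1.5]
gripper_width: 0.0269
grip_force: 59.3
```

Call:
step_arm(steps=[{"tx": 0.0,"ty": 0.0,"tz": -0.015,"roll": 0.0,"fingers": 10},{"tx": 0.0,"ty": 0.0,"tz": -0.03,"roll": 0.0,"fingers": 10},{"tx": 0.0,"ty": 0.0,"tz": -0.045,"roll": 0.0,"fingers": 10},{"tx": 0.0,"ty": 0.0,"tz": -0.06,"roll": 0.0,"fingers": 10},{"tx": 0.0,"ty": 0.0,"tz": -0.06,"roll": 0.0,"fingers": 10}])

```text
t: 9.38
tcp_pos: [0.5296, 0.0555, 0.0973]
eef_rot: [[-0.0, 1.0, -0.001], [1.0, 0.0, -0.0], [-0.0, -0.001, -1.0]]
force: [-0.2, -0.1, -1.1]
gripper_width: 0.0268
grip_force: 59.3
```

Call:
step_arm(steps=[{"tx": 0.0,"ty": 0.0,"tz": -0.02,"roll": 0.0,"fingers": 10},{"tx": 0.0,"ty": 0.0,"tz": -0.04,"roll": 0.0,"fingers": 10},{"tx": 0.0,"ty": 0.0,"tz": -0.06,"roll": 0.0,"fingers": 10},{"tx": 0.0,"ty": 0.0,"tz": -0.075,"roll": 0.0,"fingers": 10},{"tx": 0.0,"ty": 0.0,"tz": -0.082,"roll": 0.0,"fingers": 10},{"tx": 0.0,"ty": 0.0,"tz": -0.088,"roll": 0.0,"fingers": 10},{"tx": 0.0,"ty": 0.0,"tz": -0.088,"roll": 0.0,"fingers": 10}])

```text
t: 10.25
tcp_pos: [0.5299, 0.0555, 0.0719]
eef_rot: [[-0.0, 1.0, 0.0], [1.0, 0.0, -0.0], [-0.0, 0.0, -1.0]]
force: [-1.5, -0.8, 2.1]
gripper_width: 0.0269
grip_force: 59.6
```

Call:
step_arm(steps=[{"tx": 0.0,"ty": 0.0,"tz": -0.01,"roll": 0.0,"fingers": 10},{"tx": 0.0,"ty": 0.0,"tz": -0.01,"roll": 0.0,"fingers": 10}])

```text
t: 10.5
tcp_pos: [0.5301, 0.0555, 0.0718]
eef_rot: [[-0.0, 1.0, 0.001], [1.0, 0.0, -0.002], [-0.002, 0.001, -1.0]]
force: [-7.9, -1.7, 19.9]
gripper_width: 0.0266
grip_force: 61.2
```

Call:
step_arm(steps=[{"tx": 0.0,"ty": 0.0,"tz": 0.01,"roll": 0.0,"fingers": 60},{"tx": 0.0,"ty": 0.0,"tz": 0.01,"roll": 0.0,"fingers": 60},{"tx": 0.0,"ty": 0.0,"tz": 0.01,"roll": 0.0,"fingers": 60},{"tx": 0.0,"ty": 0.0,"tz": 0.2,"roll": 0.0,"fingers": 60},{"tx": 0.0,"ty": 0.0,"tz": 0.4,"roll": 0.0,"fingers": 60},{"tx": 0.0,"ty": 0.0,"tz": 0.6,"roll": 0.0,"fingers": 60},{"tx": 0.0,"ty": 0.0,"tz": 0.8,"roll": 0.0,"fingers": 60},{"tx": 0.0,"ty": 0.0,"tz": 0.85,"roll": 0.0,"fingers": 60}])

```text
t: 11.5
tcp_pos: [0.5318, 0.0565, 0.3278]
eef_rot: [[-0.0, 1.0, 0.008], [1.0, 0.0, 0.001], [0.001, 0.008, -1.0]]
force: [0.7, 0.6, -0.0]
gripper_width: 0.0598
grip_force: 0.0
```

```bash
python3 - <<'E'
from h import *
np.set_printoptions(precision=4,suppress=True)
o=ctrl.observe();print(o['tcp_pos'],o['force'],o['t'],o['gripper_width'])
ims={c:get_image(c) for c in('wrist','side','scene')}
K=[]
for c in ims:
  cv2.imwrite(f'pics/{c}6.png',ims[c])
  for n,z in(('sleeve_foot',.012),('sleeve_mid',.062),('bolt_knob',.257),('gate_hinge',.17),('keeper_lip',.1865)):
    for d in landmark_of(n,c)[:2]:
      print(c,n,round(d['score'],2),d['pixel'],at_z(c,d['pixel'],z))
print(proj('side',[.53,.052,.112]),proj('side',[.53,.052,.012]))
print(tri([('scene',(297.3,178.2)),('side',(218.8,157.4))]))
for c in ims: print(c,proj(c,[.652,.028,.265]).tolist())
w=ims['wrist'];s=cv2.resize(ims['side'][140:260,180:280],(400,480),interpolation=cv2.INTER_CUBIC)
b=np.zeros((480,800,3),np.uint8);b[:,:400]=s;b[:300,400:]=cv2.resize(w,(400,300),interpolation=cv2.INTER_AREA)
cv2.imwrite('pics/m6.png',b)
E
```

```text
[0.5318 0.0565 0.3278] [ 0.6541  0.5796 -0.0179] 11.5 0.05982743794866074
wrist sleeve_foot 0.9 [258.1, 151.4] [0.522  0.0487 0.012 ]
wrist sleeve_foot 0.86 [213.3, 318.1] [ 0.4357 -0.2709  0.012 ]
wrist sleeve_mid 0.78 [211.9, 341.0] [ 0.4405 -0.2747  0.062 ]
wrist sleeve_mid 0.61 [255.0, 154.6] [0.518 0.054 0.062]
wrist bolt_knob 0.75 [411.2, 249.1] [0.6466 0.0188 0.257 ]
wrist keeper_lip 0.81 [365.5, 281.6] [ 0.6433 -0.0627  0.1865]
side sleeve_foot 0.65 [336.6, 191.2] [ 0.4292 -0.3455  0.012 ]
side sleeve_foot 0.65 [319.7, 201.8] [ 0.4408 -0.2591  0.012 ]
side sleeve_mid 0.64 [241.7, 228.9] [0.5215 0.0557 0.062 ]
side sleeve_mid 0.64 [324.2, 188.6] [ 0.4429 -0.279   0.062 ]
side bolt_knob 0.8 [218.1, 158.0] [0.6569 0.0188 0.257 ]
side gate_hinge 0.69 [175.7, 212.2] [0.6437 0.2115 0.17  ]
side gate_hinge 0.66 [237.5, 235.5] [0.4456 0.1491 0.17  ]
side keeper_lip 0.82 [238.3, 162.7] [ 0.6549 -0.0668  0.1865]
scene sleeve_foot 0.83 [136.4, 260.5] [ 0.4356 -0.3602  0.012 ]
scene sleeve_foot 0.72 [166.2, 257.1] [ 0.467  -0.2843  0.012 ]
scene sleeve_mid 0.91 [135.1, 246.5] [ 0.4373 -0.3574  0.062 ]
scene sleeve_mid 0.65 [161.4, 242.7] [ 0.4605 -0.2904  0.062 ]
scene bolt_knob 0.84 [294.8, 180.7] [0.6468 0.0191 0.257 ]
scene gate_hinge 0.65 [351.0, 182.9] [0.6309 0.2395 0.17  ]
scene keeper_lip 0.55 [266.8, 217.5] [ 0.6613 -0.0758  0.1865]
[[240.4204 216.3399]] [[240.7746 236.9866]]
[0.6505 0.0226 0.2653]
wrist [[421.2217771042426, 242.28325338860378]]
side [[216.8896890205973, 158.09711478610353]]
scene [[298.9736364881541, 177.9496291909096]]
```

View pics/m6.png

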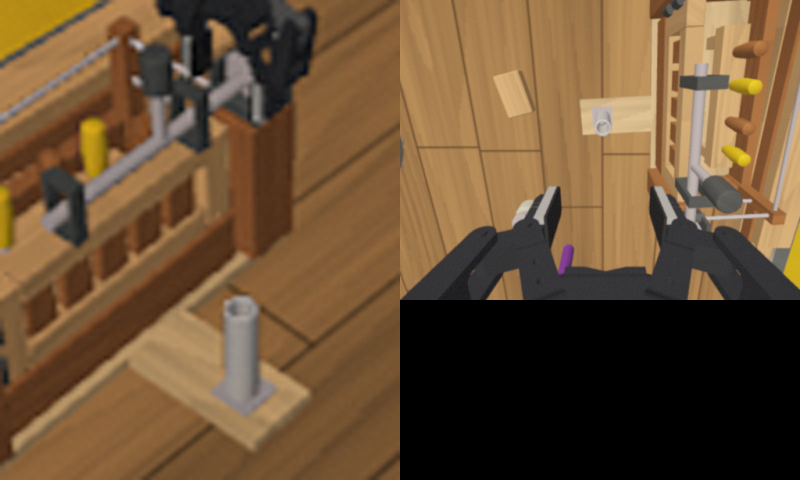

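The sleeve is seated: its top is at (240.2,216.2) in the side view, against a predicted (240.4,216.3). The knob is at about (0.651,0.022,0.262), so I go to it.

Call:
step_arm(steps=[{"tx": 0.13,"ty": -0.04,"tz": 0.0,"roll": 0.0,"fingers": 65},{"tx": 0.27,"ty": -0.08,"tz": 0.0,"roll": 0.0,"fingers": 65},{"tx": 0.397,"ty": -0.115,"tz": 0.0,"roll": 0.0,"fingers": 65},{"tx": 0.397,"ty": -0.115,"tz": 0.0,"roll": 0.0,"fingers": 65},{"tx": 0.397,"ty": -0.115,"tz": 0.0,"roll": 0.0,"fingers": 65}])

```text
t: 13.02
tcp_pos: [0.6485, 0.0217, 0.3233]
eef_rot: [[-0.001, 1.0, -0.001], [1.0, 0.001, 0.001], [0.001, -0.001, -1.0]]
force: [-0.6, -0.2, 0.7]
gripper_width: 0.0647
grip_force: 0.0
```

```bash
python3 - <<'E'
from h import *
np.set_printoptions(precision=4,suppress=True)
o=ctrl.observe();print(o['tcp_pos'],o['force'],o['t'],o['gripper_width'])
w=get_image('wrist')
for d in landmark_of('bolt_knob','wrist')[:2]: print(d['score'],d['pixel'],at_z('wrist',d['pixel'],.262))
print('knob on axis',proj('wrist',[[o['tcp_pos'][0],o['tcp_pos'][1],z] for z in(.244,.262,.28)]))
cv2.imwrite('pics/w7.png',w)
E
```

```text
[0.6485 0.0217 0.3233] [-0.5813 -0.1955  0.7142] 13.025 0.06472708725063521
0.65 [264.7, 210.4] [0.6505 0.0191 0.262 ]
knob on axis [[262.1486 198.8467]
 [262.1537 207.1687]
 [262.1597 216.8881]]
```

View pics/w7.png

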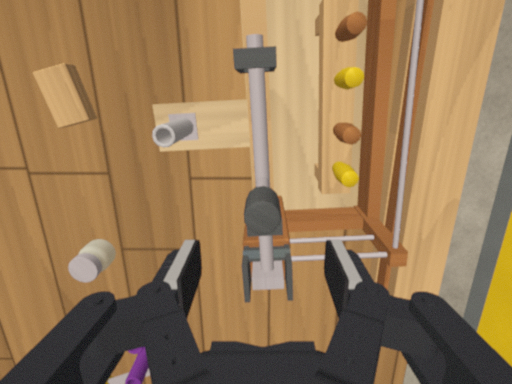

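The knob's top is at (262.5,218) in the wrist view, centred between the fingers (columns 195 and 330). I go down and grip.

Call:
step_arm(steps=[{"tx": 0.0,"ty": 0.0,"tz": -0.08,"roll": 0.0,"fingers": 65},{"tx": 0.0,"ty": 0.0,"tz": -0.18,"roll": 0.0,"fingers": 65},{"tx": 0.0,"ty": 0.0,"tz": -0.255,"roll": 0.0,"fingers": 65},{"tx": 0.0,"ty": 0.0,"tz": -0.255,"roll": 0.0,"fingers": 65},{"tx": 0.0,"ty": 0.0,"tz": -0.255,"roll": 0.0,"fingers": 10},{"tx": 0.0,"ty": 0.0,"tz": -0.255,"roll": 0.0,"fingers": 10},{"tx": 0.0,"ty": 0.0,"tz": -0.255,"roll": 0.0,"fingers": 10},{"tx": 0.0,"ty": 0.0,"tz": -0.255,"roll": 0.0,"fingers": 10}])

```text
t: 14.12
tcp_pos: [0.649, 0.0214, 0.2489]
eef_rot: [[-0.0, 1.0, 0.002], [1.0, 0.0, 0.0], [0.0, 0.002, -1.0]]
force: [-2.5, -0.4, 5.4]
gripper_width: 0.0246
grip_force: 58.7
```

Call:
step_arm(steps=[{"tx": 0.0,"ty": 0.0,"tz": 0.015,"roll": 0.0,"fingers": 10},{"tx": 0.0,"ty": 0.0,"tz": 0.03,"roll": 0.0,"fingers": 10},{"tx": 0.0,"ty": 0.0,"tz": 0.045,"roll": 0.0,"fingers": 10},{"tx": 0.0,"ty": 0.0,"tz": 0.05,"roll": 0.0,"fingers": 10},{"tx": 0.0,"ty": 0.0,"tz": 0.05,"roll": 0.0,"fingers": 10}])

```text
t: 14.75
tcp_pos: [0.6488, 0.0214, 0.2618]
eef_rot: [[-0.001, 1.0, -0.001], [1.0, 0.001, 0.0], [0.0, -0.001, -1.0]]
force: [-1.7, 1.1, -1.8]
gripper_width: 0.0247
grip_force: 59.0
```

Call:
step_arm(steps=[{"tx": 0.0,"ty": 0.0,"tz": 0.006,"roll": 0.0,"fingers": 10},{"tx": -0.002,"ty": 0.03,"tz": 0.006,"roll": 0.0,"fingers": 10},{"tx": -0.004,"ty": 0.06,"tz": 0.006,"roll": 0.0,"fingers": 10},{"tx": -0.007,"ty": 0.09,"tz": 0.006,"roll": 0.0,"fingers": 10},{"tx": -0.009,"ty": 0.125,"tz": 0.006,"roll": 0.0,"fingers": 10},{"tx": -0.009,"ty": 0.125,"tz": 0.006,"roll": 0.0,"fingers": 10}])

```text
t: 15.5
tcp_pos: [0.6463, 0.0615, 0.2639]
eef_rot: [[-0.003, 1.0, 0.001], [1.0, 0.003, 0.003], [0.003, 0.001, -1.0]]
force: [-0.6, 1.6, -3.5]
gripper_width: 0.0245
grip_force: 59.1
```

Call:
step_arm(steps=[{"tx": -0.02,"ty": 0.0,"tz": 0.0,"roll": -0.05,"fingers": 10},{"tx": -0.04,"ty": 0.001,"tz": 0.0,"roll": -0.1,"fingers": 10},{"tx": -0.06,"ty": 0.003,"tz": 0.0,"roll": -0.15,"fingers": 10},{"tx": -0.08,"ty": 0.005,"tz": 0.0,"roll": -0.2,"fingers": 10},{"tx": -0.1,"ty": 0.008,"tz": 0.0,"roll": -0.25,"fingers": 10},{"tx": -0.122,"ty": 0.01,"tz": 0.0,"roll": -0.3,"fingers": 10},{"tx": -0.122,"ty": 0.01,"tz": 0.0,"roll": -0.3,"fingers": 10}])

```text
t: 16.38
tcp_pos: [0.61, 0.0631, 0.2643]
eef_rot: [[0.231, 0.973, 0.002], [0.973, -0.231, 0.002], [0.002, 0.002, -1.0]]
force: [2.0, 1.7, -2.0]
gripper_width: 0.0244
grip_force: 59.3
```

```bash
python3 - <<'E'
from h import *
np.set_printoptions(precision=4,suppress=True)
o=ctrl.observe();print(o['tcp_pos'],o['force'],o['t'],o['gripper_width'])
for c in('side','scene','wrist'):
  w=get_image(c);cv2.imwrite(f'pics/{c}8.png',w)
  for n,z in(('bolt_knob',o['tcp_pos'][2]+.014),('gate_hinge',.17),('gate',.17),('sleeve_mid',.062)):
    for d in landmark_of(n,c)[:2]: print(c,n,round(d['score'],2),d['pixel'],at_z(c,d['pixel'],z))
  for m in masks_of('gate',c)[:1]: print('gate mask',m['score'],m['extent'])
E
```

```text
[0.61   0.0631 0.2643] [ 1.9733  1.7248 -2.029 ] 16.375 0.024434290668024182
side bolt_knob 0.59 [219.2, 165.8] [0.6092 0.0583 0.2783]
side bolt_knob 0.36 [319.2, 233.2] [0.2324 0.0634 0.2783]
side gate_hinge 0.74 [174.8, 212.4] [0.645  0.2139 0.17  ]Traceback (most recent call last):
  File "<stdin>", line 7, in <module>
ValueError: it knows: bolt_knob, cage, chisel, dowel, gate_hinge, jar, keeper_lip, mallet, offcut, sleeve_foot, sleeve_mid, spigot_base, tin
```

Call:
step_arm(steps=[{"tx": -0.02,"ty": 0.004,"tz": 0.0,"roll": -0.05,"fingers": 10},{"tx": -0.04,"ty": 0.01,"tz": 0.0,"roll": -0.1,"fingers": 10},{"tx": -0.06,"ty": 0.017,"tz": 0.0,"roll": -0.15,"fingers": 10},{"tx": -0.08,"ty": 0.024,"tz": 0.0,"roll": -0.2,"fingers": 10},{"tx": -0.1,"ty": 0.032,"tz": 0.0,"roll": -0.25,"fingers": 10},{"tx": -0.115,"ty": 0.037,"tz": 0.0,"roll": -0.3,"fingers": 10},{"tx": -0.115,"ty": 0.037,"tz": 0.0,"roll": -0.3,"fingers": 10}])

```text
t: 17.4
tcp_pos: [0.5748, 0.0726, 0.2636]
eef_rot: [[0.452, 0.892, -0.001], [0.892, -0.452, -0.001], [-0.001, -0.0, -1.0]]
force: [-1.5, 0.3, -1.9]
gripper_width: 0.0246
grip_force: 59.4
```

Call:
step_arm(steps=[{"tx": -0.006,"ty": 0.003,"tz": 0.0,"roll": -0.015,"fingers": 10},{"tx": -0.012,"ty": 0.006,"tz": 0.0,"roll": -0.03,"fingers": 10},{"tx": -0.012,"ty": 0.006,"tz": 0.0,"roll": -0.03,"fingers": 10}])

```text
t: 17.77
tcp_pos: [0.5713, 0.0742, 0.2636]
eef_rot: [[0.475, 0.88, -0.001], [0.88, -0.475, -0.0], [-0.001, -0.0, -1.0]]
force: [-2.3, 0.3, -2.7]
gripper_width: 0.0248
grip_force: 59.4
```

```bash
python3 - <<'E'
from h import *
np.set_printoptions(precision=4,suppress=True)
o=ctrl.observe();print(o['tcp_pos'],o['force'],o['torque'],o['t'],o['gripper_width'],o['grip_force'])
for c in('side','scene','wrist'):
  w=get_image(c);cv2.imwrite(f'pics/{c}9.png',w)
  for n,z in(('bolt_knob',o['tcp_pos'][2]+.014),('gate_hinge',.17),('sleeve_mid',.062)):
    for d in landmark_of(n,c)[:2]: print(c,n,round(d['score'],2),d['pixel'],at_z(c,d['pixel'],z))
  for m in masks_of('bolt',c)[:2]: print('bolt',m['score'],m['extent'])
for i in range(3): print(ctrl.observe()['force'],ctrl.observe()['torque'])
E
```

```text
[0.5713 0.0742 0.2636] [-2.2611  0.273  -2.7139] [-0.0982  0.3191  0.7752] 17.775 0.024798898341949153 59.356606006622314
side bolt_knob 0.62 [223.3, 173.4] [0.5768 0.0729 0.2776]
side gate_hinge 0.63 [174.1, 212.8] [0.6452 0.2163 0.17  ]
side sleeve_mid 0.69 [322.5, 189.7] [ 0.4438 -0.2703  0.062 ]
side sleeve_mid 0.65 [242.5, 231.1] [0.5131 0.0606 0.062 ]
bolt 0.93 [223.9, 188.3, 77.7, 28.3]
scene bolt_knob 0.58 [292.5, 154.6] [0.5593 0.0754 0.2776]
scene gate_hinge 0.81 [349.7, 184.8] [0.6368 0.2291 0.17  ]
scene sleeve_mid 0.81 [135.7, 250.1] [ 0.4528 -0.3614  0.062 ]
scene sleeve_mid 0.72 [160.8, 242.0] [ 0.4568 -0.2906  0.062 ]
bolt 0.56 [296.2, 175.8, 82.0, 19.7]
bolt 0.23 [329.7, 174.5, 7.4, 11.6]
wrist bolt_knob 0.76 [261.3, 265.2] [0.5707 0.0738 0.2776]
wrist gate_hinge 0.16 [126.2, 205.9] [0.4629 0.1199 0.17  ]
wrist sleeve_mid 0.97 [238.0, 190.7] [0.529  0.0586 0.062 ]
bolt 0.86 [263.6, 177.5, 62.0, 342.6]
[-2.0593 -0.7301 -2.843 ] [-0.1341  0.4326  0.7765]
[-2.0593 -0.7301 -2.843 ] [-0.1341  0.4326  0.7765]
[-2.0593 -0.7301 -2.843 ] [-0.1341  0.4326  0.7765]
```

```bash
python3 - <<'E'
from h import *
np.set_printoptions(precision=4,suppress=True)
o=ctrl.observe();R=o['eef_rot'];print('tool',np.degrees(np.arctan2(R[1][0],R[0][0])))
get_image('wrist');m=masks_of('bolt','wrist')[0]['mask']
pts=[]
for v in range(0,384,8):
  u=np.where(m[v])[0]
  if len(u) and np.ptp(u)<40: 
    p=at_z('wrist',(u.mean(),v),.206);pts.append([u.mean(),v,np.ptp(u),*p[:2]])
print(np.array(pts))
print(proj('wrist',[o['tcp_pos'][0],o['tcp_pos'][1],.206]))
E
```

```text
tool 61.65717282072263
[[246.      16.      24.       0.6223   0.189 ]
 [247.      24.      24.       0.6208   0.185 ]
 [248.      32.      22.       0.6192   0.181 ]
 [248.5     40.      23.       0.6173   0.177 ]
 [249.      48.      22.       0.6154   0.1729]
 [250.      56.      22.       0.6138   0.1687]
 [250.5     64.      21.       0.6118   0.1645]
 [251.      72.      22.       0.6098   0.1603]
 [252.      80.      22.       0.6081   0.1559]
 [252.5     88.      21.       0.6061   0.1515]
 [253.5     96.      21.       0.6043   0.1469]
 [253.5    104.      21.       0.6018   0.1425]
 [256.5    136.      21.       0.5936   0.1234]
 [257.     144.      20.       0.5913   0.1185]
 [258.     152.      20.       0.5893   0.1133]
 [258.     160.      20.       0.5866   0.1084]
 [259.     168.      20.       0.5845   0.103 ]
 [259.5    176.      19.       0.582    0.0977]
 [260.5    184.      19.       0.5798   0.0922]
 [261.5    192.      19.       0.5776   0.0866]
 [261.5    200.      19.       0.5746   0.0812]
 [262.5    208.      19.       0.5723   0.0753]
 [263.     216.      18.       0.5696   0.0695]
 [263.     224.      20.       0.5666   0.0638]
 [262.5    232.      27.       0.5631   0.0582]
 [262.5    304.      37.       0.5319   0.0003]
 [271.5    320.      39.       0.5308  -0.0176]
 [263.5    344.      19.       0.5127  -0.0372]]
[[262.1186 209.448 ]]
```

The rod direction gives a gate angle of about 0.48 rad, which agrees with the knob position and the torque. The bolt is drawn about 40 mm. I let it settle and hand in.

Call:
step_arm(steps=[{"tx": 0.0,"ty": 0.0,"tz": 0.0,"roll": 0.0,"fingers": 10},{"tx": 0.0,"ty": 0.0,"tz": 0.0,"roll": 0.0,"fingers": 10},{"tx": 0.0,"ty": 0.0,"tz": 0.0,"roll": 0.0,"fingers": 10},{"tx": 0.0,"ty": 0.0,"tz": 0.0,"roll": 0.0,"fingers": 10}])

```text
t: 19.12
tcp_pos: [0.5716, 0.0744, 0.2637]
eef_rot: [[0.475, 0.88, -0.0], [0.88, -0.475, -0.0], [-0.0, -0.0, -1.0]]
force: [-2.5, -0.8, -3.6]
gripper_width: 0.0246
grip_force: 59.3
```

```bash
python3 -c "
from bench import workorder
print(workorder.close_job())"
```

```text
the job is handed in; nothing more can be done
None
```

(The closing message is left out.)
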